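# Warm the varnish pot in the print studio

### The job

Slide the covered blue varnish pot along the hotplate, without lifting or tipping it, until its foot stands wholly inside the red ring in the middle, and let go of it. Then turn the black thermostat knob clockwise until its white pointer points at the red mark on the scale. Leave the ink tin on the plate, and the ink knife and the crayon box beside it, where they are.

Things in the scene. Friction and masses are not known exactly. Their poses are not given: they have to be found in the camera images.
- hotplate: grey and steel electric hotplate fixed to the table, 260 mm (its x) by 420 mm (its y) by 45 mm high; origin under its centre, z up, x points away from the robot. Along its steel rear part lie three marked places in a row along y, 135 mm apart: a white ring at each end and the red ring in the middle. The thermostat knob is on its front (robot-side) ledge
- ring_center (a point): centre of the red ring on the hotplate's top (45 mm above the table); the ring is 130 mm across inside, 140 mm outside, flat paint around a dark disc
- pot: blue pot with a fixed blue lid and a fixed hoop handle, about 0.55 kg, smooth foot 104 mm across, widest 116 mm, lid top 50 mm high; origin at the centre of its foot, z up. It starts near one of the white rings, the left or the right
- pot_handle (a point): middle of the pot's straight wooden handgrip, 92 mm above the pot's foot, over its axis; the grip is a bar 80 mm long along the pot's x, 16 mm wide (pot's y) and 16 mm high, with 34 mm of free space beneath it above the lid
- thermostat (a joint): angle of the thermostat knob, rad: 0 is the left stop, it grows clockwise seen from above up to 4.71 and stays where it is left (about 0.06 N m of friction)
- knob_grip (a point): point on the knob's vertical axis at the height to grip, 80 mm above the table (35 mm above the plate). The black knob has a disc 74 mm across, 9 mm thick, its top 57 mm above the table, and on it a grip bar 60 mm long (along the pointer), 16 mm wide, its top 92 mm above the table. x of this frame is along the bar towards the pointer
- pointer_tip (a point): outer end of the knob's white pointer line, at the disc's edge, 37 mm from the knob's axis; the white line on the bar's top also lies on the pointer's half
- mark_tip (a point): inner tip of the red mark (a flat red tab 6 mm wide, widening to 16 mm) on the white dial, 39 mm from the knob's axis; x of this frame points outwards from the knob's axis. The pointer starts 0.5 to 1.5 rad short of it
- ink_tin: tin with a yellow label standing near the other white ring, 66 mm across, 62 mm high; origin at the centre of its foot. Not to be moved
- ink_knife: spatula-like ink knife, 200 mm long, lying on the table along the plate's left (+y) side. Not to be moved
- crayon_box: cream open box of crayons, 130 x 85 x 30 mm, on the table at the plate's right (-y) side; origin under its centre. Not to be moved
Not all that is in view belongs to the job. Several things have the shape of the pot; the one meant has the colours described above.

How it is judged:
By the outcome, as a careful person would: the job done as asked, in the order asked, and still so for the second after the job is handed in, with the robot touching nothing.
It also fails if it takes over 48 s, if anything falls off the work surface, if the arm or the gripper's body presses on something with over 40 N, if the wrist force passes 120 N, or if a joint passes its speed limit or range.

### The arm

A 7-joint arm with a two-finger parallel gripper is mounted at the origin on the work surface. World frame = base frame: x ahead of the robot, y to its left, z up, the work surface at z = 0. Lengths are in m, angles in rad, forces in N, time in s.
With the tool pointing down it reaches from about 0.425 to 0.875 m from the base axis. Payload 4.7 kg.
Tool frame: the origin (TCP) lies at the very end of the fingers, on their centre line; the grasp point (between the pads) lies 19 mm behind it; z points along the fingers, y is the line along which they close (so a half turn about z gives the same grasp; the last joint's range is limited). The gripper opens to 87 mm and grips with 3 to 60 N. Pads are 19 mm wide; open, the fingers measure 117 mm over their backs; the gripper's body (75 mm by 190 mm) begins 51 mm behind the grasp point.
Start: joints at [1.137, 0.321, -0.07, 1.45, 0.023, 1.371, -0.057], TCP at [0.281, -0.586, 0.223] pointing down, gripper open.
Joint ranges: [-2.86, 2.86], [-0.3, 2.09], [-1.38, 1.24], [0.06, 2.45], [-1.56, 4.7], [0.09, 2.05], [-2.69, 2.69]. Speed limits (rad/s): [2.57, 2.57, 3.14, 3.14, 3.14, 3.14, 3.14].

### API

Orientations are given as a rotation vector (axis times angle).
In Python, from bench import ctrl gives the robot as it stands.
- The arm moves only by the shell command python3 -m jog 'ROWS' [FORCE]. ROWS is JSON, a list that holds one entry, the list of rows, each a list of 7 numbers: the shift along the tool's x, y, z in mm, then the turn, a rotation vector about the tool's x, y, z in degrees, then the finger opening in mm, from 0 to 87. A call has 1 to 10 rows; each row is the pose to reach, as a shift and turn from the pose commanded when the call began, along the tool's axes at that moment; what a row does not reach only later rows make up. A row lasts 1/10 s, in which the tool goes at most 50 mm and 8.59 degrees, less where a joint would pass 70% of its speed; a pose out of reach is approached as far as the arm can. A call with a gripper value outside its range is refused whole. The fingers move at their own pace and stop on an object; FORCE is the grip in N (left out, the last holds). Time passes only in rows, so rows that repeat a pose let the fingers close. It gives the time, the measured TCP pose, the force, the opening and the grip force at its end, in the units of the state.
- ctrl.get_state(): the state, without advancing time (a new reading comes with each control period).
- ctrl.get_image(name): name is "side" or "top"; returns a dict with "image" (400x640x3 uint8, red, green, blue), "depth" (400x640 float32, m along the optical axis (not along the pixel's ray), 0 where there is no reading), "fov_y" (degrees; the focal length in pixels is half the picture's height over the tangent of half this angle, whatever the lens; pixels are square), "cx", "cy" (the principal point, pixels), "rvec" (rotation vector, rad) and "tvec" (3), from world to camera coordinates, as OpenCV has them. Camera axes: x right, y down, z forward; pixel columns grow to the right and rows downward; lengths in m; the calibration is good to about 2 mm. A picture is of the moment at which its call begins.
- ctrl.close_job(): hands the job in; it is judged then, once.
The state is a dict: "time": time; "joint_positions": joint angles; "qd": joint speeds; "joint_torque": joint torques, N m; "position": TCP position; "tool_rot": TCP orientation; "ft_force": force on the tool from outside, world axes, zero at the start; "torque": the same for the moment, N m; "grip_width": opening from 0.0 (shut) to 1.0 (fully open); "grip_force": force on a finger pad.
Only numpy, scipy, OpenCV 4.12 (cv2) and the standard library are available. Lean on these libraries where they do the work, as an engineer would, in place of code of your own. Each camera call takes 0.05 s, during which the arm holds its last target. There are 200 camera calls.

## Working session

There is one attempt and no reset: what is moved stays moved. The work goes in short steps, Python scripts to look and compute and a shell command to move; the robot and the scene stay as the last step left them, time stands still between calls to the robot, and variables do not carry over. Pictures are saved under pics/ and viewed, at most 10 in all, crops included, and the job is handed in when it is done.

```bash
ls; mkdir -p pics
cat > h.py <<'E'
from bench import ctrl
import numpy as np, cv2
from scipy.spatial.transform import Rotation as R
def grab(n):
    d=ctrl.get_image(n); im=np.array(d["image"]); dep=np.array(d["depth"])
    f=200/np.tan(np.radians(d["fov_y"])/2)
    Rm=R.from_rotvec(d["rvec"]).as_matrix(); t=np.array(d["tvec"])
    v,u=np.mgrid[0:400,0:640]
    c=np.stack([(u-d["cx"])/f*dep,(v-d["cy"])/f*dep,dep],-1)
    P=(c-t)@Rm   # world
    P[dep==0]=np.nan
    return im,P,(f,d["cx"],d["cy"],Rm,t)
def ray(K,u,v,z):
    f,cx,cy,Rm,t=K
    o=-Rm.T@t; r=Rm.T@np.array([(u-cx)/f,(v-cy)/f,1])
    return o+r*(z-o[2])/r[2]
def save(n,im): cv2.imwrite(f"pics/{n}.png",im[...,::-1])
E
python3 - <<'E'
from h import *
for n in("top","side"):
    im,P,K=grab(n); save(n+"0",im); np.savez(n+"0.npz",im=im,P=P); print(K[0],K[1],K[2],-K[3].T@K[4])
s=ctrl.get_state(); print(s)
E
```

```text
pics
489.6329107469657 322.8596344866654 202.0292076310121 [ 0.27748492 -0.01215528  1.29886534]
397.694808599531 320.32946705843915 193.62339599736927 [0.13235513 0.65398534 0.85730198]
{'time': 0.1, 'joint_positions': array([ 1.13706889,  0.32177291, -0.07011473,  1.45157317,  0.02262434,
        1.37080613, -0.05688906]), 'qd': array([-2.88522313e-04, -2.45431408e-03,  3.88824990e-04, -1.76680053e-03,
        3.20811024e-04,  2.49489229e-04, -6.36878899e-05]), 'joint_torque': array([-1.10665896e-03, -4.92570877e+01, -4.06302055e-01, -3.13396382e+01,
       -6.40928792e-02,  3.95237573e-02,  1.00710258e-04]), 'position': array([ 0.2811999 , -0.58546178,  0.2215454 ]), 'tool_rot': array([-3.06148228e+00, -6.97315759e-01,  7.83061812e-04]), 'ft_force': array([-0.08647376, -0.3904244 ,  0.22449818]), 'torque': array([ 0.05892062, -0.02045753,  0.04660825]), 'grip_force': 0.0, 'grip_width': 1.0031939161527075}
```

View pics/top0.png

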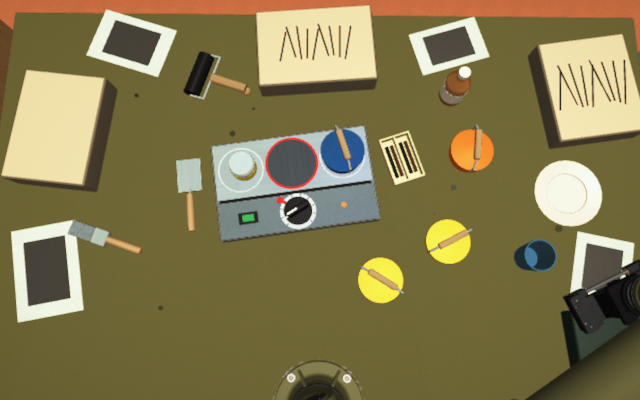

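View pics/side0.png

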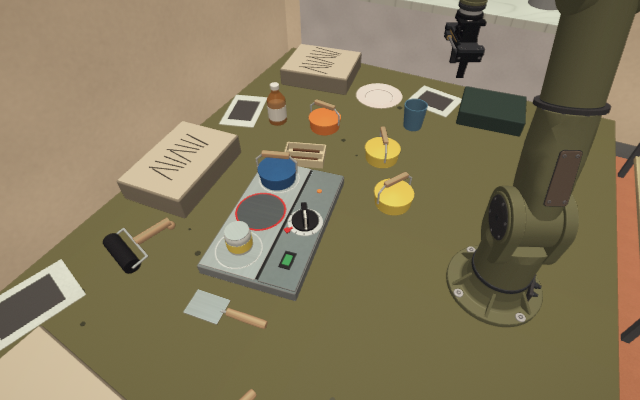

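Top view, things that could be taken for the pot: the blue-lidded pot (343,152) on the plate's right ring, the orange pot (472,150), the yellow pots (448,241) and (381,280), and the blue cup (537,256). I choose the blue pot. The ink tin is at (241,165), the red ring at (292,163) and the knob at (297,211) with its red mark near (281,200). I'll check the choice in a close crop.

Run:
```python
from h import *
d=np.load("top0.npz"); im,P=d["im"],d["P"]
save("crop0",cv2.resize(im[118:248,205:395],None,fx=4.2,fy=4.2,interpolation=cv2.INTER_CUBIC))
_,_,K=grab("top")
hsv=cv2.cvtColor(im,cv2.COLOR_RGB2HSV).astype(int); H,S,V=np.moveaxis(hsv,-1,0)
box=np.zeros(H.shape,bool); box[120:245,205:385]=1
red=box&((H<6)|(H>172))&(S>150)&(V>100)
n,l,st,c=cv2.connectedComponentsWithStats(red.astype(np.uint8))
for i in range(1,n):
    if st[i,4]>3:
        print("red",st[i],c[i],ray(K,*c[i],.045))
        pts=np.argwhere(l==i)[:,::-1].astype(np.float32)
        if st[i,4]>60:
            e=cv2.fitEllipse(cv2.convexHull(pts.astype(np.int32))); print("ring",e,ray(K,*e[0],.045))
# pot: blue lid pixels
bl=box&(H>100)&(H<120)&(S>150); p=P[bl]; 
n,l,st,c=cv2.connectedComponentsWithStats(bl.astype(np.uint8)); i=1+st[1:,4].argmax(); print("blue",st[i],c[i])
p=P[l==i]; print(np.nanpercentile(p[:,2],[5,50,95]))
q=p[abs(p[:,2]-.095)<.006]; (cc,rr)=cv2.minEnclosingCircle(q[:,:2].astype(np.float32)); print("lid circ",cc,rr,len(q))
# handle: high pts
h=box&(P[...,2]>.125)&(P[...,2]<.155); h[:,:300]=0
hp=P[h]; print("handle n",len(hp),np.median(hp[:,2])); m=cv2.minAreaRect(hp[:,:2].astype(np.float32)); print(m)
w=h&(H<25)&(S>60); hp=P[w]; print(len(hp),cv2.minAreaRect(hp[:,:2].astype(np.float32)),hp.mean(0))
# knob bar
kb=box&(P[...,2]>.075)&(P[...,2]<.1); kb[:,:270]=0;kb[:,325:]=0;kb[:185]=0
kp=P[kb]; print("knob",len(kp),kp.mean(0),cv2.minAreaRect(kp[:,:2].astype(np.float32)))
# plate
pl=box&(abs(P[...,2]-.045)<.006); pp=P[pl]; print("plate",cv2.minAreaRect(pp[:,:2].astype(np.float32)))
# tin
t=(P[...,2]>.095)&box; t[:,270:]=0; tp=P[t]; print("tin",cv2.minEnclosingCircle(tp[:,:2].astype(np.float32)),tp[:,2].mean())
```

```text
red [266 138  52  51 270] [291.3        163.06296296] [0.61595953 0.08142178 0.045     ]
ring ((291.2218322753906, 162.88356018066406), (50.11268997192383, 51.859718322753906), 78.35577392578125) [0.6164471  0.08164099 0.045     ]
red [277 196   9   8  37] [280.35135135 200.02702703] [0.51606157 0.1074769  0.045     ]
blue [321 131  28  42 693] [333.26839827 154.04906205]
[0.08687758 0.0924014  0.09762302]
lid circ (0.6350134015083313, -0.043581463396549225) 0.05512341111898422 579
handle n 234 0.14437126224903324
((0.639967143535614, -0.05013347417116165), (0.1047661080956459, 0.016047406941652298), 17.841543197631836)
189 ((0.6423625349998474, -0.04981931298971176), (0.08552352339029312, 0.015069267712533474), 18.28338623046875) [ 0.63943509 -0.05059628  0.14456232]
knob 171 [0.4856806  0.06232383 0.09088948] ((0.4866107106208801, 0.06285867840051651), (0.016784725710749626, 0.060076840221881866), 34.026947021484375)
plate ((0.5654082894325256, 0.0746142566204071), (0.2595905661582947, 0.41855117678642273), 8.746061325073242)
tin ((0.5961197018623352, 0.20448780059814453), 0.03237802907824516) 0.10677503568798534
```

View pics/crop0.png

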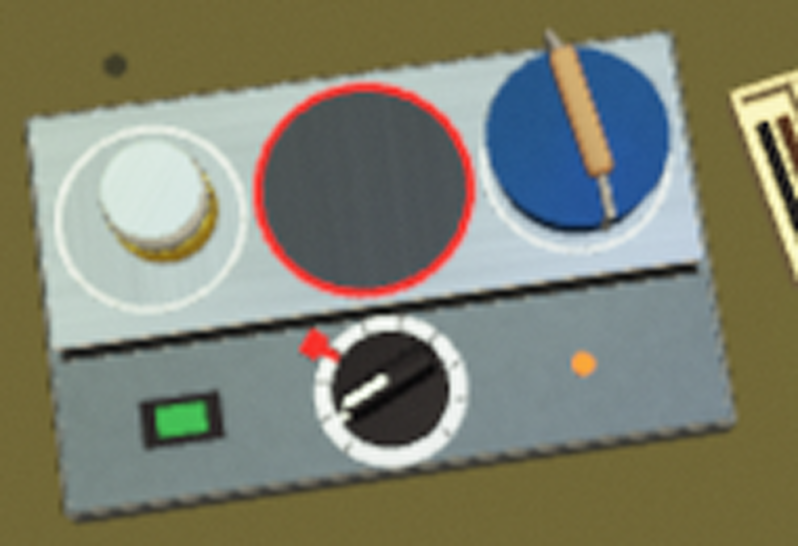

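The crop confirms it: a blue pot with a blue lid and a wooden grip at crop (582,108). The knob's pointer is at crop (345,415), lower left, and the red mark at crop (320,345), so turning clockwise is right. Next I'll write a helper for world-to-tool shifts and check the heights along the path.

```bash
cat >> h.py <<'E'
def to(p,yaw):
    "shift (tool mm) and turn (tool deg) to TCP p, tool down, closing axis y at yaw deg"
    s=ctrl.get_state(); R0=R.from_rotvec(s["tool_rot"]); a=np.radians(yaw)
    y=np.array([np.cos(a),np.sin(a),0]); z=np.array([0,0,-1.]); M=R.from_matrix(np.c_[np.cross(y,z),y,z])
    y0=R0.as_matrix()[:,1]
    print("now",s["position"].round(4),"yaw",np.degrees(np.arctan2(y0[1],y0[0])).round(2),"shift",(R0.inv().apply(np.array(p)-s["position"])*1e3).round(1),"turn",np.degrees((R0.inv()*M).as_rotvec()).round(2),"t",s["time"],"F",s["ft_force"].round(1))
E
python3 - <<'E'
from h import *
d=np.load("top0.npz"); P=d["P"]
x,y,z=np.moveaxis(P,-1,0)
a=np.array([.281,-.585]);b=np.array([.64,-.05]);u=(b-a)/np.linalg.norm(b-a)
s=(x-a[0])*u[0]+(y-a[1])*u[1]; w=(x-a[0])*u[1]-(y-a[1])*u[0]
for k in np.arange(.1,.75,.05):
    m=(abs(s-k)<.03)&(abs(w)<.11); print(k.round(2),np.nanmax(z[m]).round(3),end="; ")
to([.640,-.0505,.23],-72)
E
```

```text
0.1 0.617; 0.15 0.095; 0.2 0.009; 0.25 0.104; 0.3 0.106; 0.35 0.053; 0.4 0.008; 0.45 0.049; 0.5 0.055; 0.55 0.052; 0.6 0.149; 0.65 0.149; 0.7 0.147; now [ 0.2812 -0.5856  0.2217] yaw -64.34 shift [ 555.1 -327.    -7.9] turn [-0.08  0.01  7.66] t 0.15 F [ 0.2  0.1 -0.9]
```

```bash
python3 -m jog '[[[15,-9,-1,0,0,0,87],[47,-28,-2,0,0,0,87],[86,-51,-4,0,0,1,87],[125,-74,-6,0,0,2,87],[164,-97,-8,0,0,3,87],[203,-120,-8,0,0,4,87],[242,-143,-8,0,0,5,87],[281,-166,-8,0,0,6,87],[320,-189,-8,0,0,7,87],[359,-212,-8,0,0,7.7,87]]]' 30
python3 -c "
from h import *
to([.640,-.0505,.23],-72)"
```

```text
time: 1.15
position: [0.514, -0.2361, 0.2308]
tool_rot: [3.103, 0.491, 0.0]
ft_force: [0.2, 0.1, -0.5]
grip_width: 0.996
grip_force: 0.0
now [ 0.514  -0.2361  0.2308] yaw -72.01 shift [ 177.2 -137.6    0.8] turn [ 0.02 -0.01 -0.01] t 1.15 F [ 0.2  0.1 -0.5]
```

```bash
python3 -m jog '[[[32,-24,0,0,0,0,87],[66,-50,0,0,0,0,87],[100,-76,0,0,0,0,87],[134,-102,0,0,0,0,87],[162,-124,0,0,0,0,87],[177,-137,0,0,0,0,87],[177,-137,0,0,0,0,87],[177,-137,0,0,0,0,87]]]'
python3 -c "
from h import *
to([.640,-.0505,.113],-72)
im,P,K=grab('side'); save('side1',cv2.resize(im[100:260,200:400],None,fx=3,fy=3))"
```

```text
time: 1.95
position: [0.6388, -0.0538, 0.2304]
tool_rot: [3.102, 0.493, -0.001]
ft_force: [0.4, 0.0, 0.4]
grip_width: 1.0
grip_force: 0.0
now [ 0.6388 -0.0538  0.2304] yaw -71.96 shift [  2.3  -2.8 117.4] turn [0.02 0.06 0.04] t 1.95 F [0.4 0.  0.4]
```

View pics/side1.png

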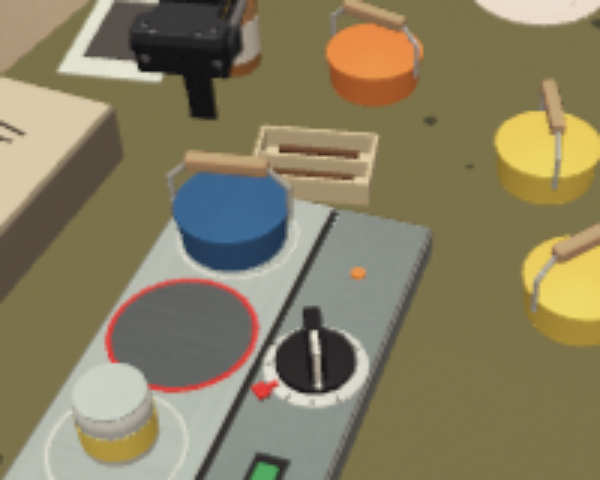

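The crop shows the gripper at (205,60), above and behind the handle (228,163), and the blue pot still on its ring. I'll descend around the grip and close.

```bash
python3 -m jog '[[[1,-2,20,0,0,0,87],[2,-3,50,0,0,0,87],[2,-3,80,0,0,0,87],[2,-3,105,0,0,0,87],[2,-3,117,0,0,0,87],[2,-3,117,0,0,0,87]]]' 
python3 -c "
from h import *
to([.640,-.0505,.113],-72)"
python3 -m jog '[[[0,0,0,0,0,0,50],[0,0,0,0,0,0,30],[0,0,0,0,0,0,20],[0,0,0,0,0,0,14],[0,0,0,0,0,0,8],[0,0,0,0,0,0,4],[0,0,0,0,0,0,0],[0,0,0,0,0,0,0],[0,0,0,0,0,0,0]]]' 25
python3 -c "
from h import *
to([.640,-.0505,.113],-72)"
```

```text
time: 2.6
position: [0.6386, -0.0527, 0.1119]
tool_rot: [-3.104, -0.487, 0.006]
ft_force: [0.2, -0.5, 0.6]
grip_width: 0.999
grip_force: 0.0
now [ 0.6386 -0.0527  0.1119] yaw -72.16 shift [ 1.9 -1.6 -1.1] turn [-0.04  0.2  -0.16] t 2.6 F [ 0.2 -0.5  0.6]
time: 3.5
position: [0.6403, -0.051, 0.1135]
tool_rot: [3.103, 0.49, -0.0]
ft_force: [0.8, 0.2, 0.3]
grip_width: 0.262
grip_force: 0.0
now [ 0.6403 -0.051   0.1135] yaw -72.04 shift [-0.2 -0.6  0.5] turn [ 0.    0.   -0.04] t 3.5 F [0.8 0.2 0.3]
```

```bash
python3 -m jog '[[[0,0,0,0,0,0,0],[0,0,0,0,0,0,0],[0,0,0,0,0,0,0],[0,0,0,0,0,0,0]]]' 25
python3 -c "
from h import *
to([.6164,.0815,.1135],8)"
```

```text
time: 3.9
position: [0.6404, -0.0518, 0.1135]
tool_rot: [3.102, 0.489, 0.0]
ft_force: [0.0, -2.5, -0.1]
grip_width: 0.179
grip_force: 25.0
now [ 0.6404 -0.0518  0.1135] yaw -72.08 shift [ 1.820e+01 -1.343e+02 -1.000e-01] turn [ 4.000e-02  4.000e-02 -8.008e+01] t 3.9 F [ 0.  -2.5 -0.1]
```

```bash
python3 -m jog '[[[0,-2,0,0,0,-1,0],[1,-7,0,0,0,-4,0],[2,-15,0,0,0,-8,0],[3,-24,0,0,0,-13,0],[4,-33,0,0,0,-18,0],[6,-42,0,0,0,-23,0],[7,-50,0,0,0,-27,0],[8,-57,0,0,0,-30,0],[8,-61,0,0,0,-32,0],[8,-62,0,0,0,-33,0]]]' 25
python3 -c "
from h import *
to([.6164,.0815,.1135],8)
im,P,K=grab('side'); save('side2',cv2.resize(im[100:260,200:400],None,fx=3,fy=3))"
```

```text
time: 4.9
position: [0.6286, 0.0115, 0.1135]
tool_rot: [-2.834, -1.354, -0.0]
ft_force: [0.4, 0.2, -0.7]
grip_width: 0.177
grip_force: 25.0
now [0.6286 0.0115 0.1135] yaw -38.91 shift [ 46.8 -53.4   0. ] turn [-2.000e-02 -4.000e-02 -4.691e+01] t 4.9 F [ 0.4  0.2 -0.7]
```

View pics/side2.png

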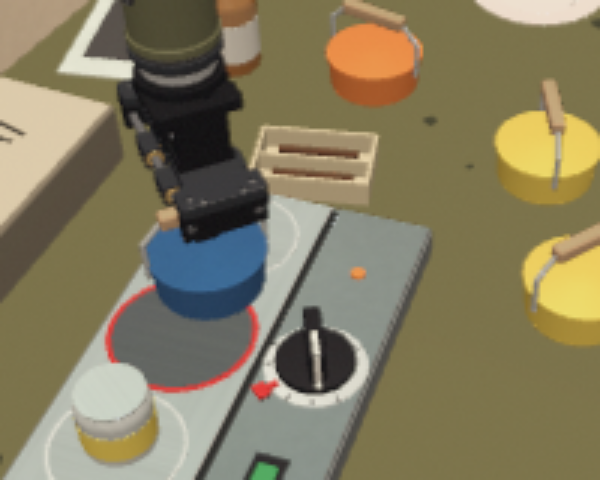

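The pot, now at crop (207,275), stands level and is partway to the ring, held by its grip at (170,215). The tin at (112,410) hasn't moved, so I'll continue.

```bash
python3 -m jog '[[[1,-2,0,0,0,-1,0],[5,-6,0,0,0,-5,0],[11,-12,0,0,0,-10,0],[17,-20,0,0,0,-16,0],[24,-28,0,0,0,-23,0],[31,-36,0,0,0,-30,0],[38,-43,0,0,0,-37,0],[43,-49,0,0,0,-43,0],[46,-52,0,0,0,-46,0],[47,-53,0,0,0,-47,0]]]' 25
python3 -c "
from h import *
to([.6164,.0815,.1135],8)
im,P,K=grab('side'); save('side3',cv2.resize(im[100:260,200:400],None,fx=3,fy=3))"
```

```text
time: 5.95
position: [0.6171, 0.0801, 0.1135]
tool_rot: [2.061, 2.371, -0.001]
ft_force: [0.7, -2.6, -0.6]
grip_width: 0.182
grip_force: 25.0
now [0.6171 0.0801 0.1135] yaw 8.02 shift [ 1.5 -0.5 -0. ] turn [-0.03  0.03  0.02] t 5.95 F [ 0.7 -2.6 -0.6]
```

View pics/side3.png

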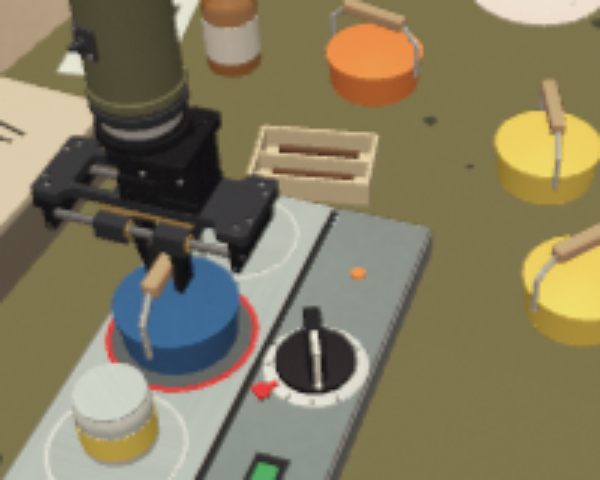

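The pot at crop (176,320) appears to stand inside the red ring and upright. I'll release it, rise, and swing aside for a check from above.

```bash
python3 -m jog '[[[0,0,0,0,0,0,20],[0,0,0,0,0,0,40],[0,0,0,0,0,0,60],[0,0,0,0,0,0,87],[0,0,0,0,0,0,87],[0,0,0,0,0,0,87],[0,0,0,0,0,0,87],[0,0,0,0,0,0,87],[0,0,0,0,0,0,87]]]'
python3 -m jog '[[[0,0,-10,0,0,0,87],[0,0,-35,0,0,0,87],[0,0,-70,0,0,0,87],[0,0,-95,0,0,0,87],[-20,-20,-105,0,0,0,87],[-60,-40,-105,0,0,0,87],[-105,-60,-105,0,0,0,87],[-150,-80,-105,0,0,0,87],[-190,-95,-105,0,0,0,87],[-230,-105,-105,0,0,0,87]]]'
python3 -m jog '[[[-20,0,0,0,0,0,87],[-40,0,0,0,0,0,87],[-40,0,0,0,0,0,87]]]'
cat > look.py <<'E'
from h import *
im,P,K=grab('top'); import sys
save(sys.argv[1],cv2.resize(im[118:248,205:395],None,fx=4.2,fy=4.2,interpolation=cv2.INTER_CUBIC))
hsv=cv2.cvtColor(im,cv2.COLOR_RGB2HSV).astype(int); H,S,V=np.moveaxis(hsv,-1,0)
box=np.zeros(H.shape,bool); box[120:245,205:385]=1
bl=box&(H>100)&(H<120)&(S>150)&(abs(P[...,2]-.092)<.007); q=P[bl]
print("lid",cv2.minEnclosingCircle(q[:,:2].astype(np.float32)))
h=box&(P[...,2]>.125)&(P[...,2]<.155)&(H<25)&(S>60); hp=P[h]; print("handle",cv2.minAreaRect(hp[:,:2].astype(np.float32)),len(hp))
kb=box&(P[...,2]>.08)&(P[...,2]<.1); kb[:,:270]=0;kb[:,325:]=0;kb[:190]=0
kp=P[kb][:,:2]; c=kp.mean(0); m=cv2.minAreaRect(kp.astype(np.float32)); v=np.linalg.svd(kp-c)[2][0]
print("bar",len(kp),c,m,"pca",np.degrees(np.arctan2(v[1],v[0])))
w=kb&(V>150)&(S<60); wp=P[w][:,:2]
kc=np.array(m[0])
if len(wp): print("white",len(wp),wp.mean(0)-kc,np.degrees(np.arctan2(*(wp.mean(0)-kc)[::-1])))
r=box&((H<6)|(H>172))&(S>120)&(V>100); r[:190]=0; pts=np.argwhere(r)
M=np.array([ray(K,u,v,.0455)[:2] for v,u in pts]); 
for k in (kc,np.array([.4863,.0624])):
    d=M-k; print("mark",len(M),M.mean(0),np.degrees(np.arctan2(*d.mean(0)[::-1])))
t=(P[...,2]>.095)&box; t[:,270:]=0; tp=P[t]; print("tin",cv2.minEnclosingCircle(tp[:,:2].astype(np.float32)))
E
python3 look.py crop1
```

```text
time: 6.9
position: [0.6172, 0.0803, 0.1135]
tool_rot: [-2.062, -2.37, 0.0]
ft_force: [-0.5, 0.3, 1.4]
grip_width: 0.871
grip_force: 0.0
time: 7.9
position: [0.5443, -0.164, 0.2198]
tool_rot: [2.062, 2.368, -0.001]
ft_force: [0.5, 0.5, 0.2]
grip_width: 1.001
grip_force: 0.0
time: 8.2
position: [0.5511, -0.2039, 0.2185]
tool_rot: [2.065, 2.367, 0.0]
ft_force: [-0.1, -0.4, -0.0]
grip_width: 1.0
grip_force: 0.0
lid ((0.6157009601593018, 0.0804847925901413), 0.05677395686507225)
handle ((0.6166550517082214, 0.08070869743824005), (0.01627959869801998, 0.07902773469686508), 8.726886749267578) 202
bar 164 [0.4862751  0.06179326] ((0.487201064825058, 0.0624915286898613), (0.017231151461601257, 0.05946584418416023), 33.234798431396484) pca 123.58878688375997
white 32 [-0.00686148  0.01143912] 120.95642322302058
mark 42 [0.51591242 0.10766255] 57.559365953844825
mark 42 [0.51591242 0.10766255] 56.80581350095153
tin ((0.5986684560775757, 0.18281307816505432), 0.05351611599326134)
```

View pics/crop1.png

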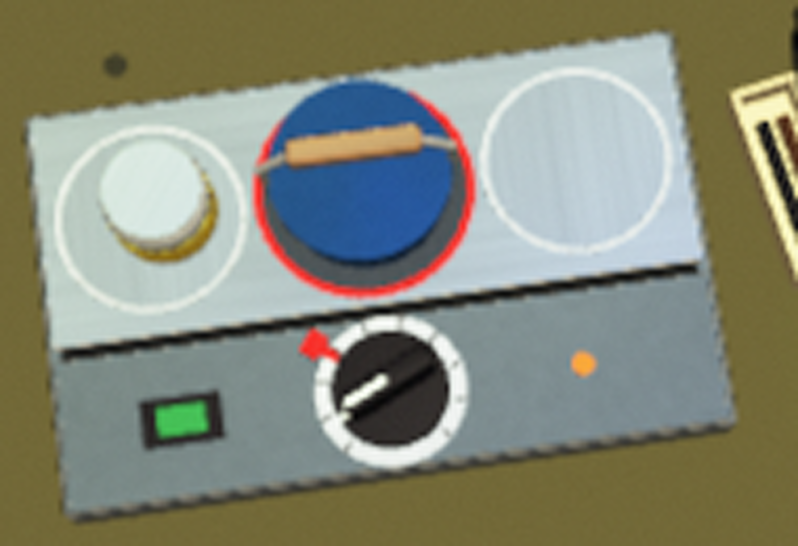

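The pot stands within about 1.5 mm of the ring's centre, with the dark margin visible around its foot and the handle now lying along the plate's y. Tin and knob are untouched. The pointer is at about 123.6° and the mark at about 57.3°, so the turn is about 66° clockwise. I'll go to the knob.

```bash
python3 -c "
from h import *
to([.4868,.0626,.2],33.6)"
```

```text
now [ 0.5513 -0.2012  0.2185] yaw 7.95 shift [270.2 -27.4  18.8] turn [  0.03  -0.07 -25.65] t 8.25 F [-0.   0.4  0.3]
```

```bash
python3 -m jog '[[[15,-2,0,0,0,-2,87],[50,-5,0,0,0,-5,87],[90,-9,0,0,0,-9,87],[130,-13,0,0,0,-13,87],[170,-17,4,0,0,-17,87],[210,-21,9,0,0,-21,87],[245,-25,14,0,0,-25,87],[265,-27,18,0,0,-25.6,87],[270,-27,19,0,0,-25.6,87],[270,-27,19,0,0,-25.6,87]]]'
python3 -m jog '[[[0,0,0,0,0,0,87],[0,0,0,0,0,0,87]]]'
python3 -c "
from h import *
to([.4868,.0626,.063],33.6)"
```

```text
time: 9.25
position: [0.4864, 0.0626, 0.1995]
tool_rot: [1.484, 2.769, -0.001]
ft_force: [0.7, -0.2, 0.2]
grip_width: 0.999
grip_force: 0.0
time: 9.45
position: [0.4871, 0.0603, 0.1996]
tool_rot: [-1.49, -2.766, -0.0]
ft_force: [-0.9, -1.0, 0.3]
grip_width: 0.999
grip_force: 0.0
now [0.4871 0.0603 0.1996] yaw 33.37 shift [  2.1   1.  136.6] turn [ 0.   -0.   -0.23] t 9.45 F [-0.9 -1.   0.3]
```

```bash
python3 -m jog '[[[1,0.5,20,0,0,0,87],[2,1,50,0,0,0,87],[2,1,85,0,0,0,87],[2,1,115,0,0,0,87],[2,1,132,0,0,0,87],[2,1,136,0,0,0,87],[2,1,136,0,0,0,87],[2,1,136,0,0,0,87]]]'
python3 -c "
from h import *
to([.4868,.0626,.063],33.6)"
```

```text
time: 10.25
position: [0.4874, 0.0639, 0.0646]
tool_rot: [1.486, 2.766, 0.001]
ft_force: [0.2, -0.5, -0.6]
grip_width: 0.999
grip_force: 0.0
now [0.4874 0.0639 0.0646] yaw 33.5 shift [-0.8 -1.2  1.6] turn [ 0.08  0.05 -0.1 ] t 10.25 F [ 0.2 -0.5 -0.6]
```

```bash
python3 -m jog '[[[0,-1,0,0,0,0,50],[0,-1,0,0,0,0,30],[0,-1,0,0,0,0,20],[0,-1,0,0,0,0,12],[0,-1,0,0,0,0,6],[0,-1,0,0,0,0,0],[0,-1,0,0,0,0,0],[0,-1,0,0,0,0,0],[0,-1,0,0,0,0,0],[0,-1,0,0,0,0,0]]]' 30
python3 -m jog '[[[0,0,0,0,0,0,0],[0,0,0,0,0,0,0],[0,0,0,0,0,0,0],[0,0,0,0,0,0,0]]]'
python3 -c "
from h import *
to([.4868,.0626,.063],-32.7);print(ctrl.get_state()['torque'])"
```

```text
time: 11.25
position: [0.4851, 0.0635, 0.0634]
tool_rot: [-1.485, -2.768, 0.001]
ft_force: [-1.0, 0.1, 5.6]
grip_width: 0.184
grip_force: 30.0
time: 11.65
position: [0.4851, 0.0635, 0.0635]
tool_rot: [-1.486, -2.768, 0.001]
ft_force: [-2.3, -1.1, 3.0]
grip_width: 0.181
grip_force: 30.0
now [0.4851 0.0635 0.0635] yaw 33.55 shift [-1.7  0.9  0.5] turn [-4.000e-02  3.000e-02  6.625e+01] t 11.65 F [-2.3 -1.1  3. ]
[-0.20000772  0.365876   -0.03586804]
```

```bash
python3 -m jog '[[[0,0,0,0,0,2,0],[0,0,0,0,0,6,0],[0,0,0,0,0,11,0],[0,0,0,0,0,17,0],[0,0,0,0,0,23,0],[0,0,0,0,0,28,0],[0,0,0,0,0,31,0],[0,0,0,0,0,33,0],[0,0,0,0,0,33,0]]]' 30
python3 -c "
from h import *
to([.4868,.0626,.063],-32.7);print(ctrl.get_state()['torque'])"
```

```text
time: 12.55
position: [0.4877, 0.0643, 0.0636]
tool_rot: [2.209, 2.23, 0.007]
ft_force: [4.6, 1.1, -6.2]
grip_width: 0.182
grip_force: 30.0
now [0.4877 0.0643 0.0636] yaw 0.54 shift [-1.7 -0.9  0.5] turn [ 0.26 -0.17 33.24] t 12.55 F [ 4.6  1.1 -6.2]
[ 0.15748833 -1.21353774 -0.01801001]
```

```bash
python3 -m jog '[[[0,0,0,0,0,2,0],[0,0,0,0,0,6,0],[0,0,0,0,0,11,0],[0,0,0,0,0,17,0],[0,0,0,0,0,23,0],[0,0,0,0,0,28,0],[0,0,0,0,0,31,0],[0,0,0,0,0,33,0],[0,0,0,0,0,33.3,0],[0,0,0,0,0,33.3,0]]]' 30
python3 -c "
from h import *
to([.4868,.0626,.063],-32.7)"
python3 -m jog '[[[0,0,0,0,0,0,18],[0,0,0,0,0,0,25],[0,0,0,0,0,0,35],[0,0,0,0,0,0,50],[0,0,0,0,0,0,87],[0,0,0,0,0,0,87],[0,0,0,0,0,0,87],[0,0,0,0,0,0,87],[0,0,0,0,0,0,87]]]' 30
python3 -m jog '[[[0,0,-10,0,0,0,87],[0,0,-35,0,0,0,87],[0,0,-70,0,0,0,87],[0,0,-105,0,0,0,87],[0,0,-140,0,0,0,87],[0,0,-160,0,0,0,87],[0,0,-160,0,0,0,87]]]'
python3 -c "
from h import *
to([.52,-.22,.225],-32.7)"
```

```text
time: 13.55
position: [0.4903, 0.0635, 0.0636]
tool_rot: [2.754, 1.503, 0.016]
ft_force: [13.4, -0.4, -13.9]
grip_width: 0.177
grip_force: 30.0
now [0.4903 0.0635 0.0636] yaw -32.75 shift [-2.7 -2.5  0.6] turn [ 0.46 -0.41 -0.05] t 13.55 F [ 13.4  -0.4 -13.9]
time: 14.45
position: [0.4854, 0.0637, 0.0635]
tool_rot: [2.757, 1.505, -0.0]
ft_force: [-0.8, 0.4, -0.2]
grip_width: 0.836
grip_force: 0.0
time: 15.15
position: [0.4875, 0.0642, 0.2275]
tool_rot: [2.754, 1.504, 0.009]
ft_force: [0.0, -0.7, -0.3]
grip_width: 0.999
grip_force: 0.0
now [0.4875 0.0642 0.2275] yaw -32.73 shift [-221.6  181.     2.9] turn [ 0.35 -0.19 -0.03] t 15.15 F [ 0.  -0.7 -0.3]
```

```bash
python3 -m jog '[[[-15,12,0,0,0,0,87],[-45,37,0,0,0,0,87],[-80,65,0,0,0,0,87],[-115,94,0,0,0,0,87],[-150,122,0,0,0,0,87],[-180,147,0,0,0,0,87],[-205,167,0,0,0,0,87],[-220,180,0,0,0,0,87],[-220,180,0,0,0,0,87],[-220,180,0,0,0,0,87]]]'
python3 look.py crop2
```

```text
time: 16.15
position: [0.5179, -0.2171, 0.2231]
tool_rot: [-2.755, -1.506, -0.0]
ft_force: [0.1, 0.8, -0.1]
grip_width: 0.996
grip_force: 0.0
lid ((0.6165735721588135, 0.08047407865524292), 0.056818801909685135)
handle ((0.6165536046028137, 0.08064935356378555), (0.01625438779592514, 0.0789407417178154), 8.247746467590332) 202
bar 161 [0.4862215 0.0621416] ((0.4868922531604767, 0.06256309151649475), (0.060316331684589386, 0.015919430181384087), 57.950355529785156) pca -123.03814867958313
white 33 [0.01022434 0.01266633] 51.08931616188085
mark 40 [0.51622997 0.10828945] 57.31605095488486
mark 40 [0.51622997 0.10828945] 56.886849022758916
tin ((0.5962761044502258, 0.1818220019340515), 0.05303400009870529)
```

View pics/crop2.png

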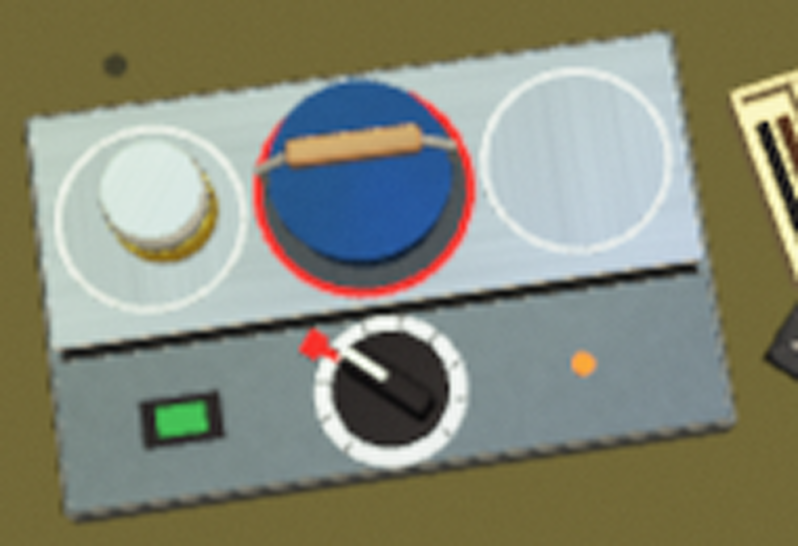

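The crop shows the white pointer meeting the red mark at (325,348): bar at 57–58°, mark at about 57°. The pot is centred in the red ring and the tin is unmoved, so I'm handing in.

```bash
python3 -c "
from bench import ctrl
print(ctrl.close_job())"
```

```text
the job is handed in; nothing more can be done
None
```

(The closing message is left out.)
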